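# Put the canister and the fallen tin away in the divided crate

### The arm

A 7-joint arm with a two-finger parallel gripper is mounted at the origin on the work surface. World frame = base frame: x ahead of the robot, y to its left, z up, the work surface at z = 0. Lengths are in m, angles in rad, forces in N, time in s.
With the tool pointing down it reaches from about 0.425 to 0.95 m from the base axis. Payload 4.7 kg.
Tool frame: the origin (TCP) lies on the centre line of the jaws, within the pads' length; the fingertips stand robot.nose_length ahead of it and the grasp point (between the pads) lies 8 mm behind it (robot.nose_length is the distance from the TCP to the fingertips, in m); z points along the fingers, y is the line along which they close (so a half turn about z gives the same grasp; the last joint's range is limited). The gripper opens to 85 mm and grips with 20 to 120 N. Pads are 22 mm wide; open, the fingers measure 114 mm over their backs; the gripper's body (76 mm by 85 mm) begins 54 mm behind the grasp point. The pads swing forward as they close: fully open they stand 13 mm farther back than shut.
Start: joints at [1.255, 0.469, -0.049, 1.532, 0.024, 1.141, -0.082], TCP at [0.191, -0.647, 0.242] pointing down, gripper open.
Joint ranges: [-2.59, 2.59], [-0.33, 1.99], [-1.39, 1.29], [0.1, 2.45], [-1.04, 4.18], [0.21, 1.99], [-2.66, 2.66]. Speed limits (rad/s): [2.57, 2.57, 3.14, 3.14, 3.14, 3.14, 3.14].

### API

Orientations are given as [roll, pitch, yaw] about the fixed x, y, z axes, in that order (R = Rz(yaw) Ry(pitch) Rx(roll)).
In Python, from plant import robot gives the robot as it stands. Calls block until the motion is done:
- robot.goto(position, orientation): joint-space move of the TCP to a pose.
- robot.move_straight(position, vel=0.15, attitude=None, contact_N=None): straight line of the TCP; attitude=None keeps the orientation; vel is the mean speed in m/s. With contact_N (N) it stops when the force on the tool has changed by that much, and returns True; else False.
- robot.move_joints(angles): joint-space move.
- robot.grip(opening, strength=None): opening from 0.0 (shut) to 1.0 (fully open); strength is the grip in N (None keeps the last); returns when the fingers have stopped.
- robot.sleep(seconds).
- robot.inverse_kinematics(position, orientation): joint angles nearest the present ones, or None.
- robot.sense(): the state.
- robot.grab_frame(name): name is "scene" or "top"; returns a dict with "image" (420x560x3 uint8, red, green, blue), "range_z" (420x560 float32, m along the optical axis (not along the pixel's ray), 0 where there is no reading), "fx", "fy", "cx", "cy" (pixels), "dist_coeffs" ([k1, k2, p1, p2, k3] as OpenCV has them; the pictures are not rectified), "R" (3x3) and "t" (3): a world point X has camera coordinates R X + t. Camera axes: x right, y down, z forward; pixel columns grow to the right and rows downward; lengths in m; the calibration is good to about 2 mm. A picture is of the moment at which its call begins.
A pose or a line that the arm cannot do raises robot.IKError and nothing moves.
- robot.close_job(): hands the job in; it is judged then, once.
The state is a dict: "t": time; "joint_pos": joint angles; "joint_velocities": joint speeds; "effort": joint torques, N m; "tcp_pos": TCP position; "tcp_rot": TCP orientation; "wrist_force": force on the tool from outside, world axes, zero at the start; "torque": the same for the moment, N m; "opening": opening from 0.0 (shut) to 1.0 (fully open); "gripper_force": force on a finger pad.
Only numpy, scipy, OpenCV 4.12 (cv2) and the standard library are available. Lean on these libraries where they do the work, as an engineer would, in place of code of your own. Each camera call takes 0.05 s, during which the arm holds its last target. There are 200 camera calls.

### The job

Put the wide square canister and the fallen slim tin away into the two empty cells of the divided blue crate: the canister in the empty wide cell, the slim tin in the empty narrow cell, both fully down on the cell floor and upright with their caps up. The slim tin has fallen over: first stand it upright on the open bench, away from the crate, and let go of it there, then take it again and put it in its cell. Leave the bottle and the other slim tin standing in their cells, and do not knock or shift the carton and the can on the bench.

Things in the scene. Friction and masses are not known exactly. Their poses are not given: they have to be found in the camera images.
- slim_stored: Bystander: Square metal tin, 46 x 46 mm, 140 mm long over all (body 126 mm, then a round cap 30 mm across and 14 mm high), about 0.25 kg, plain metal with a paper band. Origin at its centre (70 mm from either end); z points along it towards the cap; x and y are square to its flat sides. It stands upright in one of the two narrow cells from the start (its top 154 mm above the bench).
- slim_fallen: Square metal tin, 46 x 46 mm, 140 mm long over all (body 126 mm, then a round cap 30 mm across and 14 mm high), about 0.25 kg, plain metal with a paper band. Origin at its centre (70 mm from either end); z points along it towards the cap; x and y are square to its flat sides. It lies alone on the bench on one flat side at the start (z level, origin 23 mm above the bench).
- canister: Square metal canister, 64 x 64 mm, 120 mm tall over all (body 108 mm, then a round lid 56 mm across and 12 mm high), about 0.35 kg, plain metal with a paper band. Origin at its centre, 60 mm above its base; z points up to the lid, x and y are square to its sides. Stands upright at the start, with the carton close beside it.
- crate: Blue plastic crate, fixed, 196 x 196 mm, walls 56 mm high, holding four cell blocks in a 2 x 2 grid at 90 mm pitch, in any order. Origin at the centre of its underside on the bench; x and y along its sides.
- cell_slim_floor (a point): Floor of the empty narrow cell: cell block of the crate, a fixed square block 88 x 88 mm, 64 mm high, its underside 6 mm above the bench, so its top is 70 mm above the bench. Square pocket 53 x 53 mm, 56 mm deep. This point is the centre of the pocket's floor, 14 mm above the bench; x and y along its sides.
- cell_wide_floor (a point): Floor of the empty wide cell: cell block of the crate, a fixed square block 88 x 88 mm, 64 mm high, its underside 6 mm above the bench, so its top is 70 mm above the bench. Square pocket 71 x 71 mm, 56 mm deep. This point is the centre of the pocket's floor, 14 mm above the bench; x and y along its sides.
- bottle: Bystander: round amber glass bottle, 62 mm across, 185 mm tall with a narrow neck, standing in the other wide cell (same pocket as the empty one), so its top is 199 mm above the bench. Origin at the centre of its underside, z up.
- carton: Bystander: cardboard carton, 56 mm (its x) by 70 mm (its y), 125 mm tall, standing on the bench some 15 mm from one side of the canister. Origin at the centre of its underside.
- can: Bystander: round food can, 66 mm across, 115 mm tall, standing on the bench by itself. Origin at the centre of its underside.
There are look-alikes about, which are no part of the job. What is shaped like the slim_fallen but green is not meant. What is shaped like the canister but purple is not meant.

How it is judged:
By the outcome, as a careful person would: the job done as asked, in the order asked, and still so for the second after the job is handed in, with the robot touching nothing.
It also fails if it takes over 72 s, if anything falls off the work surface, if the arm or the gripper's body presses on something with over 40 N, if the wrist force passes 120 N, or if a joint passes its speed limit or range.

## Working session

There is one attempt and no reset: what is moved stays moved. The work goes in short steps, each a Python script; the robot and the scene stay as the last script left them, time stands still between calls to the robot, and variables do not carry over. Pictures are saved under pics/ and viewed, at most 10 in all, crops included, and the job is handed in when it is done.

```bash
ls; mkdir -p pics
python3 - <<'E'
from plant import robot
import cv2,numpy as np,pickle
s=robot.sense();print(s['t'],s['tcp_pos'],s['tcp_rot'],s['opening'],robot.nose_length)
for n in("scene","top"):
    f=robot.grab_frame(n);pickle.dump(f,open(f'{n}0.pkl','wb'))
    cv2.imwrite(f'pics/{n}0.png',f['image'][...,::-1])
    print(n,f['fx'],f['cx'],f['cy'],f['dist_coeffs'],'cam',(-f['R'].T@f['t']).round(3),f['R'].round(2).tolist(),(f['range_z']>0).mean())
E
```

```text
pics
0.0 [ 0.19078111 -0.64688346  0.24124417] [-3.13959350e+00  9.67008968e-05  2.86808939e-01] 0.9995144210687009 0.011
scene 470.29650730800915 272.3916817552267 211.08102088730325 [-0.14392383  0.          0.          0.          0.        ] cam [1.333 0.583 0.801] [[-0.65, 0.76, -0.01], [0.46, 0.38, -0.8], [-0.61, -0.52, -0.6]] 0.9960331632653061
top 388.75499386810907 281.2360367393306 209.2772391792745 [-0.08918468  0.          0.          0.          0.        ] cam [ 0.419 -0.046  1.119] [[0.02, -1.0, 0.0], [-0.98, -0.02, -0.18], [0.18, 0.0, -0.98]] 0.9961267006802721
```

View pics/top0.png

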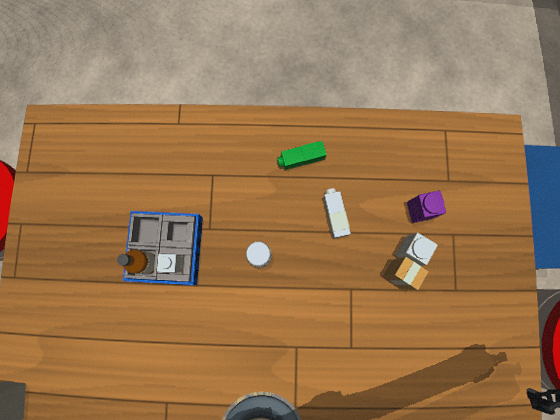

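View pics/scene0.png

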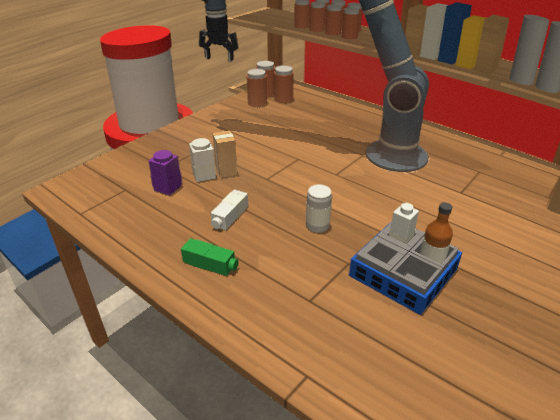

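Top view: the crate is at (163,248). Its rear-left cell (146,229) looks like the wide empty one and (177,231) the narrow one. The bottle is at (130,261), the stored tin at (167,263) and the can at (258,254). The carton is at (411,272).

- **Lying tins:** white at (337,213), cap at (330,190), and green at (302,155). The white one fits, since green is excluded.
- **Canisters:** plain metal at (421,248) next to the carton, and purple at (427,206). The plain one fits, since purple is excluded.

Next I'll confirm these in an enlarged crop and measure from both views.

```bash
cat > h.py <<'E'
import cv2,numpy as np
def cloud(f):
    h,w=f['range_z'].shape
    K=np.array([[f['fx'],0,f['cx']],[0,f['fy'],f['cy']],[0,0,1.]])
    uv=np.stack(np.meshgrid(np.arange(w),np.arange(h)),-1).reshape(-1,1,2).astype(np.float64)
    n=cv2.undistortPoints(uv,K,np.array(f['dist_coeffs'])).reshape(-1,2)
    z=f['range_z'].reshape(-1,1)
    P=(np.c_[n,np.ones(len(n))]*z-f['t'])@f['R']
    P[z[:,0]<=0]=np.nan
    return P.reshape(h,w,3)
def blobs(P,zlo,zhi,roi,minpx=25):
    x0,x1,y0,y1=roi
    m=(P[...,2]>zlo)&(P[...,2]<zhi)&(P[...,0]>x0)&(P[...,0]<x1)&(P[...,1]>y0)&(P[...,1]<y1)
    n,l,st,c=cv2.connectedComponentsWithStats(m.astype(np.uint8))
    for i in range(1,n):
        if st[i,4]<minpx: continue
        q=P[l==i]; r=cv2.minAreaRect((q[:,:2]*1000).astype(np.float32))
        yield dict(px=c[i].round(),n=st[i,4],c=np.round(r[0],1),size=np.round(r[1],1),ang=round(r[2],1),z=np.round(np.percentile(q[:,2],[5,50,95])*1000,1),mask=l==i)
E
python3 - <<'E'
import pickle,cv2,numpy as np
from h import *
F={n:pickle.load(open(n+'0.pkl','rb')) for n in('top','scene')}
for n,f in F.items():
    P=cloud(f);roi=(.3,1.1,-.7,.6)
    print(n,'bench z',np.nanmedian(P[(np.abs(P[...,2])<.02)&(P[...,0]>.4)&(P[...,0]<.9)][:,2])*1000)
    for lo,hi in((.038,.054),(.064,.076),(.102,.135),(.135,.165),(.01,.02)):
        for b in blobs(P,lo,hi,roi):
            rgb=np.median(f['image'][b['mask']],0)
            print(lo,*[b[k] for k in('px','n','c','size','ang','z')],rgb)
a=F['top']['image'][140:300,270:460,::-1];b=F['top']['image'][200:295,110:215,::-1]
cv2.imwrite('pics/c1.png',np.hstack([cv2.resize(a,(475,400),interpolation=2),cv2.resize(b,(325,400),interpolation=2)]))
E
```

```text
top bench z -0.4574207756926468
0.038 [304. 153.] 701 [783.3 -95.7] [ 48.5 141. ] 17.2 [41.5 45.5 48.9] [ 29. 166.  63.]
0.038 [337. 214.] 746 [ 608.7 -198.8] [126.6  47.3] 14.0 [42.2 45.7 49. ] [205.  216.  209.5]
0.038 [413. 210.] 51 [ 624.9 -415.3] [65.3  5.3] 14.7 [38.9 46.2 53.1] [47. 22. 55.]
0.038 [197. 222.] 42 [575.7 195.8] [39.5 12.9] 1.9 [38.5 50.4 53.7] [27.5 42.5 72. ]
0.038 [138. 226.] 75 [563.4 356.8] [41.7 87.3] 49.1 [38.9 46.9 53.1] [50. 49. 48.]
0.038 [170. 230.] 35 [548.9 269.9] [ 9.2 50.7] 78.3 [40.  46.3 52.9] [51. 48. 49.]
0.038 [195. 253.] 111 [478.2 197.5] [ 11.4 148.1] 88.5 [39.1 48.9 53.6] [ 27.  54. 100.]
0.038 [392. 272.] 37 [ 451.5 -351.3] [71.3 32.3] 4.4 [39.8 44.1 52.1] [73. 56. 34.]
0.064 [417. 209.] 42 [ 624.3 -417. ] [65.8 13. ] 22.0 [65.2 70.2 75.7] [46.5 21.5 56.5]
0.064 [165. 246.] 1907 [501.8 290. ] [178.9 177.8] 88.9 [65.6 69.  72.2] [144. 138. 134.]
0.064 [412. 259.] 28 [ 485.1 -397.6] [63.4 10.2] 50.5 [64.7 69.  75.3] [81. 79. 73.]
0.102 [432. 204.] 555 [ 631.8 -446.3] [64.6 64.4] 12.9 [105.2 118.  122.4] [137.  62. 162.]
0.102 [421. 248.] 594
[... 2912 characters left out ...]
.  66.]
0.01 [205. 176.] 54 [ 529.3 -387.1] [11.6 64.3] 57.5 [11.3 14.9 19.5] [137. 129. 112.]
0.01 [167. 188.] 72 [ 647.5 -427.7] [48.4 89.7] 58.3 [10.4 15.9 19.5] [67.  30.  75.5]
0.01 [230. 219.] 100 [ 619.4 -175. ] [140.4  29.5] 0.0 [10.9 15.2 19.2] [112. 107.  95.]
0.01 [317. 227.] 69 [508.5  30. ] [28.7 62.5] 34.6 [10.3 14.4 18.7] [108. 101.  89.]
0.01 [205. 265.] 133 [807.1 -95. ] [ 12.  127.5] 19.8 [10.5 15.2 18.9] [29. 85. 38.]
0.01 [386. 291.] 244 [600.7 287.7] [ 12.2 195.1] 0.6 [10.6 15.3 19.3] [18.  35.5 65.5]
0.01 [415. 277.] 141 [519.5 324.4] [54.3 18.4] 88.8 [11.8 14.9 18.8] [139. 132. 123.]
0.01 [437. 291.] 38 [522.3 386.8] [  1.9 103.3] 88.0 [10.5 15.8 19.2] [19.  34.  62.5]
```

View pics/c1.png

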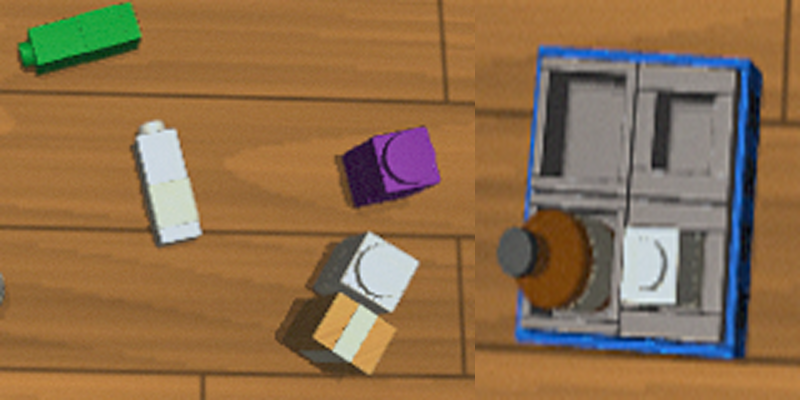

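The crop confirms both targets: the white tin with its cap at the far end (pixel 152,125) and the plain white canister beside the carton. The empty wide cell is top left of the crate and the empty narrow cell top right. Next come the pocket openings, by casting rays onto the block-top plane in both views, and the arm's feasibility for standing the tin up.

```bash
cat >> h.py <<'E'
from scipy.spatial.transform import Rotation as Ro
def rays(f,mask,z):
    v,u=np.nonzero(mask)
    K=np.array([[f['fx'],0,f['cx']],[0,f['fy'],f['cy']],[0,0,1.]])
    n=cv2.undistortPoints(np.c_[u,v].astype(float).reshape(-1,1,2),K,np.array(f['dist_coeffs'])).reshape(-1,2)
    d=np.c_[n,np.ones(len(n))]@f['R']; c=-f['R'].T@f['t']
    return c+d*((z-c[2])/d[:,2])[:,None]
def tool(d,y):
    """rpy of a tool with z axis d and closing axis y"""
    d=np.array(d,float)/np.linalg.norm(d); y=np.array(y,float)-np.dot(y,d)*d; y/=np.linalg.norm(y)
    return Ro.from_matrix(np.c_[np.cross(y,d),y,d]).as_euler('xyz')
E
python3 - <<'E'
import pickle
from h import *
from plant import robot
for n in('top','scene'):
    f=pickle.load(open(n+'0.pkl','rb'));P=cloud(f)
    A=np.full(P.shape,np.nan);m=np.ones(P.shape[:2],bool);A=rays(f,m,.07).reshape(P.shape)
    for nm,c in(('wide',(.5483,.3336)),('slim',(.5467,.2436))):
        b=np.abs(A[...,:2]-c).max(-1)<.041
        q=A[b&(P[...,2]<.062)];r=cv2.minAreaRect((q[:,:2]*1000).astype(np.float32))
        print(n,nm,np.round(r[0],1),np.round(r[1],1),round(r[2],1), 'pctl box',np.percentile(q[:,:2]*1000,[1,99],axis=0).round(1).tolist(),'floor z',np.percentile(P[b][:,2],5))
a=np.radians(14.2);u=np.array([np.cos(a),np.sin(a),0]);nn=np.array([-np.sin(a),np.cos(a),0])
base=np.array([.6105,-.198,.023])-.063*u
g=base+.085*u; g[2]=.028
for th in(-15,0,15,30,45):
    t=np.radians(th);d=np.cos(t)*np.array([0,0,-1])-np.sin(t)*u
    for s in(1,-1):
        q=robot.inverse_kinematics(list(g+.008*d),list(tool(d,s*nn)));
        up=robot.inverse_kinematics(list(g+.008*d+[0,0,.15]),list(tool(d,s*nn)))
        print('pick',th,s,None if q is None else np.round(q,2),up is not None)
for e in(0,15,30,45):
  t=np.radians(e)
  for x in(.5,.6,.7):
    for az in(-40,-15,14):
      z=np.radians(az);uu=np.array([np.cos(z),np.sin(z),0]);n2=np.array([-np.sin(z),np.cos(z),0])
      d=np.cos(t)*uu-np.sin(t)*np.array([0,0,1]);p=np.array([x,-.17,.085])+.008*d
      r=[robot.inverse_kinematics(list(p),list(tool(d,s*n2))) for s in(1,-1)]
      if any(q is not None for q in r):print('stand',e,x,az,[None if q is None else np.round(q,2).tolist() for q in r])
E
```

```text
top wide [548.1 331.7] [68.4 68.5] 88.2 pctl box [[514.0, 298.0], [581.8, 365.2]] floor z nan
top slim [544.6 242.5] [52.3 49.6] 1.5 pctl box [[518.8, 218.4], [570.8, 266.5]] floor z nan
scene wide [552.9 334.2] [68.8 65.4] 88.5 pctl box [[522.8, 300.8], [584.8, 368.0]] floor z nan
scene slim [550.1 244.3] [51.  45.7] 89.7 pctl box [[528.2, 220.6], [573.0, 269.5]] floor z nan
pick -15 1 [ 0.78  0.74 -0.69  1.86  0.67  0.51  1.54] True
pick -15 -1 [ 0.48  0.65 -0.26  1.88  0.05  0.4  -1.08] True
pick 0 1 [ 0.69  0.8  -0.69  1.7   0.64  0.87  1.55] True
pick 0 -1 [ 0.43  0.71 -0.28  1.72  0.26  0.75 -1.31] True
pick 15 1 [ 0.62  0.9  -0.71  1.53  0.66  1.22  1.53] True
pick 15 -1 [ 0.33  0.79 -0.23  1.55  0.3   1.07 -1.35] True
pick 30 1 [ 0.54  1.02 -0.72  1.36  0.69  1.55  1.52] True
pick 30 -1 [ 0.24  0.9  -0.16  1.38  0.3   1.38 -1.35] True
pick 45 1 [ 0.48  1.16 -0.74  1.18  0.73  1.86  1.51] True
pick 45 -1 [ 0.17  1.03 -0.09  1.21  0.31  1.66 -1.33] True
stand 0 0.5 14 [[1.77, 1.72, -1.22, 2.4, 3.76, 0.45, -0.29], [1.62, 1.46, -1.02, 2.4, 4.07, 0.72, 2.43]]
stand 0 0.6 -40 [[-0.
[... 1979 characters left out ...]
51, 0.14, 2.26, 2.1, 0.49, 1.98]]
stand 45 0.6 -15 [[1.08, 0.87, -1.18, 2.26, 2.22, 0.83, -0.31], [0.68, 0.57, -0.61, 2.28, 2.52, 0.53, 2.27]]
stand 45 0.6 14 [[1.27, 0.89, -1.16, 2.18, 2.16, 0.3, 0.3], [0.91, 0.61, -0.63, 2.19, 3.81, 0.24, 1.6]]
stand 45 0.7 -40 [[-0.08, 0.6, 0.09, 2.03, 1.84, 0.45, -0.87], [-0.38, 0.66, 0.5, 2.05, 2.02, 0.24, 1.98]]
stand 45 0.7 -15 [[0.58, 0.65, -0.55, 2.06, 2.33, 0.45, -0.68], [0.48, 0.62, -0.42, 2.07, 2.43, 0.41, 2.32]]
stand 45 0.7 14 [[1.13, 0.99, -1.16, 1.97, 1.86, 0.36, 0.61], [1.13, 0.99, -1.16, 1.97, 1.86, 0.36, -2.53]]<sys>:0: UserWarning: Gimbal lock detected. Setting third angle to zero since it is not possible to uniquely determine all angles.
```

```bash
cat >> h.py <<'E'
def down(a):
    "tool pointing down, closing along world angle a (deg)"
    r=(a+90+180)%360-180
    return [np.pi,0,np.radians(r)]
def st(robot):
    s=robot.sense();print('t',round(s['t'],2),'tcp',s['tcp_pos'].round(4),'rot',np.round(s['tcp_rot'],3),'F',np.round(s['wrist_force'],1),'open',round(s['opening'],3),'gf',np.round(s['gripper_force'],1),flush=True)
E
python3 - <<'E'
from h import *
from plant import robot
o=down(-120)   # yaw -30
for p,a in(((.514,-.412,.076),-120),((.5487,.3333,.2),-91)):
    print(np.round(robot.inverse_kinematics(list(p),down(a)),2))
robot.goto([.514,-.412,.20],o);st(robot)
robot.move_straight([.514,-.412,.076],vel=.12,contact_N=15);st(robot)
robot.grip(0.0,60);st(robot)
robot.move_straight([.514,-.412,.27],vel=.2);st(robot)
robot.goto([.5487,.3333,.20],down(-91));st(robot)
import pickle
for n in("scene","top"):
    f=robot.grab_frame(n);pickle.dump(f,open(n+'1.pkl','wb'));P=cloud(f)
    for b in blobs(P,.18,.27,(.45,.65,.2,.45)):
        print(n,*[b[k] for k in('px','n','c','size','ang','z')],np.median(f['image'][b['mask']],0))
    cv2.imwrite(f'pics/{n}1.png',f['image'][...,::-1])
E
python3 - <<'E'
import cv2,numpy as np
a=cv2.imread('pics/scene1.png')[100:330,100:500];b=cv2.imread('pics/top1.png')[150:380,90:490]
cv2.imwrite('pics/c2.png',np.vstack([cv2.resize(a,(520,299)),cv2.resize(b,(520,299))]))
E
```

```text
[ 0.6   0.61  0.02  1.72 -0.02  0.81 -1.47]
[-0.71  0.45  0.14  1.67 -0.07  1.02 -2.14]
t 1.59 tcp [ 0.513  -0.4133  0.2001] rot [ 3.141  0.    -0.525] F [-0.8  0.7 -0.4] open 0.996 gf 0.0
t 2.77 tcp [ 0.5146 -0.4125  0.0769] rot [ 3.141e+00 -2.000e-03 -5.240e-01] F [ 0.4 -0.2  0.7] open 0.999 gf 0.0
t 3.1 tcp [ 0.5143 -0.413   0.0773] rot [ 3.141e+00 -2.000e-03 -5.240e-01] F [-0.9 -0.4  5.4] open 0.742 gf 66.4
t 4.22 tcp [ 0.5132 -0.4112  0.2681] rot [-3.141  0.004 -0.523] F [-0.2  0.9 -3.1] open 0.74 gf 66.2
t 6.87 tcp [0.5497 0.3319 0.2   ] rot [ 3.141 -0.    -0.02 ] F [-0.5 -0.1 -3.2] open 0.745 gf 66.3
scene [427. 216.] 1886 [539.4 343.4] [110.9 137.2] 50.2 [187.1 232.6 265.6] [127. 123. 110.]
top [132. 211.] 45 [572.3 306.7] [39.2 14.6] 61.3 [227.3 230.9 267.1] [121. 121. 113.]
top [132. 228.] 381 [529.9 306.1] [32.8 96.8] 24.9 [188.8 233.  263.6] [87. 86. 80.]
```

View pics/c2.png

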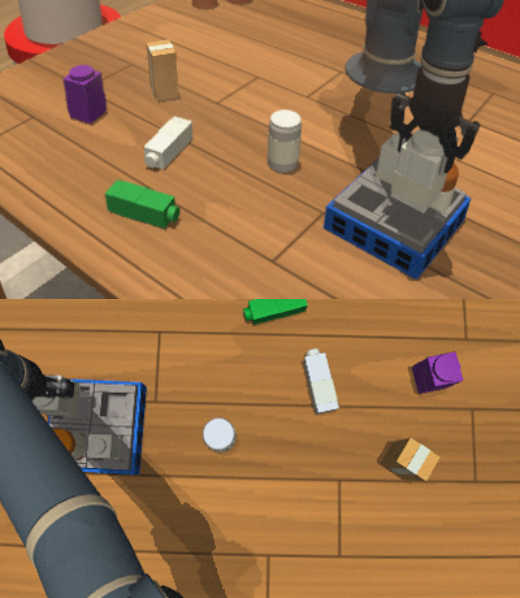

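The canister is held and hanging over the wide cell (scene crop at about 415,170), and the carton hasn't moved. Next I measure its two visible faces against the cell.

Run:
```python
from h import *
import pickle
f=pickle.load(open('scene1.pkl','rb'));P=cloud(f)
m=(P[...,2]>.128)&(P[...,2]<.17)&(P[...,0]>.5)&(P[...,0]<.61)&(P[...,1]>.28)&(P[...,1]<.40)
q=P[m]*1000
A=q[(q[:,1]>310)&(q[:,1]<352)&(q[:,0]>560)];B=q[(q[:,0]>530)&(q[:,0]<570)&(q[:,1]>350)]
for n,c,o in((A,0,1),(B,1,0)):
    med=np.median(n[:,c]);k=np.abs(n[:,c]-med)<5
    print(len(n),'face',med,'slope deg',np.degrees(np.polyfit(n[k,o],n[k,c],1)[0]),'tilt',np.degrees(np.polyfit(n[k,2],n[k,c],1)[0]))
m2=(P[...,0]>.5)&(P[...,0]<.61)&(P[...,1]>.31)&(P[...,1]<.36)&(P[...,2]>.09)&(P[...,2]<.18)
z=P[m2];print('lowest face z',np.percentile(z[z[:,0]>.57][:,2],[0,1,5]))
```

```text
291 face 579.0953533195006 slope deg 2.2694964908304054 tilt 0.3549637470764441
89 face 360.9288368522629 slope deg -2.505696379982868 tilt 1.353027724861131
lowest face z [0.12411782 0.12545598 0.12804509]
```

```bash
cat >> h.py <<'E'
def faces(f,cx,cy,half,zlo,zhi):
    P=cloud(f)*1000; out=[]
    for c,o,cc,oc in((0,1,cx,cy),(1,0,cy,cx)):
        m=(P[...,2]>zlo)&(P[...,2]<zhi)&(np.abs(P[...,o]-oc)<half-10)&(np.abs(P[...,c]-cc-half)<9)
        q=P[m];out.append((m.sum(),np.percentile(q[:,c],[10,50,90]).round(1)-half))
    print('centre from +x,+y faces:',out)
E
python3 - <<'E'
from h import *
from plant import robot
import pickle
robot.move_straight([.5505,.3335,.158],vel=.1);robot.sleep(.3);st(robot)
f=robot.grab_frame('scene');pickle.dump(f,open('scene2.pkl','wb'))
faces(f,550,333,32,88,150)
f0=pickle.load(open('scene0.pkl','rb'))
A=rays(f0,np.ones((420,560),bool),.07).reshape(420,560,3)*1000;P=cloud(f0)[...,2]*1000
# near (+x,+y) lips of the pockets, straight scan along each axis on z=70 plane
for nm,cx,cy,h in(('wide',548.5,333.3,35.5),('slim',546.5,243.5,26.5)):
    for c,o,cc,oc in((0,1,cx,cy),(1,0,cy,cx)):
        m=(np.abs(A[...,o]-oc)<h-10)&(np.abs(A[...,c]-cc-h)<9)&(P>0)
        a=A[m][:,c];deep=P[m]<60
        ed=np.linspace(cc+h-8,cc+h+8,65);print(nm,'xy'[c],'lip',ed[np.argmin([(deep!=(a<e)).sum() for e in ed])],'->centre',ed[np.argmin([(deep!=(a<e)).sum() for e in ed])]-h)
E
```

```text
t 7.83 tcp [0.5507 0.3337 0.1587] rot [-3.141e+00 -1.000e-03 -1.700e-02] F [ 0.2  0.5 -3.3] open 0.746 gf 66.3
centre from +x,+y faces: [(np.int64(425), array([546.6, 548.3, 550.2])), (np.int64(119), array([330.2, 331.2, 332. ]))]
wide x lip 585.0 ->centre 549.5
wide y lip 368.55 ->centre 333.05
slim x lip 573.25 ->centre 546.75
slim y lip 269.75 ->centre 243.25
```

Run:
```python
from h import *
from plant import robot
robot.move_straight([.5515,.3345,.155],vel=.1)
print(robot.move_straight([.5515,.3345,.086],vel=.06,contact_N=8));st(robot)
```

```text
True
t 9.11 tcp [0.5511 0.3339 0.0911] rot [ 3.14e+00  2.00e-03 -1.80e-02] F [-0.6 -1.   4. ] open 0.745 gf 66.6
```

It reached the floor: the TCP expected at 0.0909 came to 0.0911. Now I release it, retreat and go for the fallen tin.

```bash
python3 - <<'E'
from h import *
from plant import robot
import pickle
robot.grip(.95);robot.move_straight([.5515,.3345,.25],vel=.2)
th=np.radians(30);a=np.radians(14.2);u=np.array([np.cos(a),np.sin(a),0]);n=np.array([-np.sin(a),np.cos(a),0]);Z=np.array([0,0,1.])
d=-np.cos(th)*Z-np.sin(th)*u
g=np.array([.6105,-.198,0])+(.085-.063)*u+.029*Z; p=g+.008*d
robot.goto(list(p-.12*d),list(tool(d,n)));st(robot)
for nm in('scene','top'):
    f=robot.grab_frame(nm);pickle.dump(f,open(nm+'3.pkl','wb'));cv2.imwrite(f'pics/{nm}3.png',f['image'][...,::-1])
    for b in blobs(cloud(f),.038,.052,(.5,.7,-.32,-.1)): print(nm,*[b[k] for k in('px','n','c','size','ang','z')])
    for b in blobs(cloud(f),.1,.14,(.5,.6,.28,.38)): print(nm,'canister',*[b[k] for k in('px','n','c','size','ang','z')])
b=f
E
python3 - <<'E'
import cv2,numpy as np
a=cv2.imread('pics/scene3.png')[100:330,100:500];b=cv2.imread('pics/top3.png')[150:380,90:490]
cv2.imwrite('pics/c3.png',np.vstack([cv2.resize(a,(520,299)),cv2.resize(b,(520,299))]))
E
```

```text
t 13.58 tcp [ 0.6862 -0.1782  0.1262] rot [ 3.142 -0.523 -2.893] F [-0.3 -0.1 -0.1] open 0.951 gf 0.0
scene [229. 205.] 508 [ 611.6 -196.8] [135.4  49.5] 13.0 [40.1 45.3 47.9]
scene canister [419. 255.] 865 [550.8 331.6] [63.9 68.2] 87.2 [103.  123.6 135.5]
top [337. 214.] 747 [ 610.9 -198.6] [129.8  47.8] 13.1 [42.2 45.7 49. ]
top canister [140. 227.] 620 [547.4 330.7] [65.6 62.5] 87.9 [108.8 129.9 135.2]
```

View pics/c3.png

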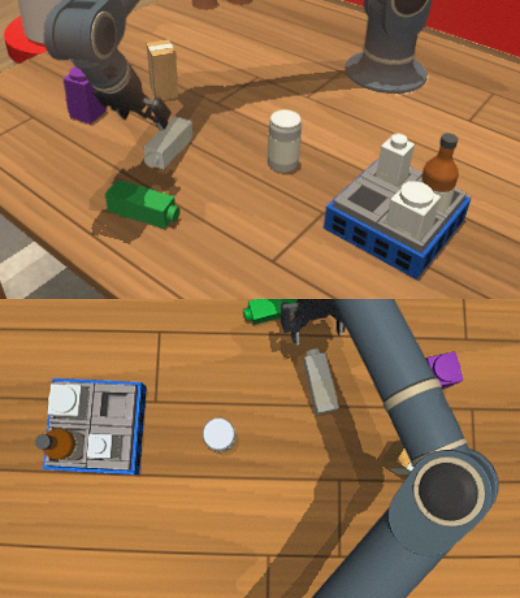

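The canister is seated in the wide cell, with its top at about 0.134. The open jaws are poised over the white tin (top crop about 320,360), well clear of the green one. Now I grasp it, lift it and stand it up.

```bash
cat > stand.py <<'E'
from h import *
th=np.radians(30);a=np.radians(13.3);u=np.array([np.cos(a),np.sin(a),0]);n=np.array([-np.sin(a),np.cos(a),0]);Z=np.array([0,0,1.])
d=-np.cos(th)*Z-np.sin(th)*u
g=np.array([.611,-.198,0])+(.085-.063)*u+.029*Z; p=g+.008*d
az=np.radians(-40);u2=np.array([np.cos(az),np.sin(az),0]);n2=np.array([-np.sin(az),np.cos(az),0])
d2=np.cos(th)*u2-np.sin(th)*Z
R1=np.c_[np.cross(n,d),n,d];R2=np.c_[np.cross(n2,d2),n2,d2]
E
python3 - <<'E'
from stand import *
from plant import robot
robot.move_straight(list(p-.04*d),vel=.15,attitude=list(tool(d,n)))
print('contact',robot.move_straight(list(p),vel=.08,contact_N=10));st(robot)
robot.grip(0.0,70);st(robot)
robot.move_straight(list(p+.14*Z),vel=.2);st(robot)
print(np.round(robot.sense()['joint_pos'],2))
# upright base point in the tool frame -> target
base_t=R1.T@((np.array([.611,-.198,.023])-.063*u)-p)
tgt=np.array([.68,-.22,0])
ps=tgt-R2@base_t; print('tcp to stand',ps, 'base rel',(R2@base_t).round(4))
for h in(.0,.01,.12):
    q=robot.inverse_kinematics(list(ps+h*Z),list(tool(d2,n2)));print(None if q is None else np.round(q,2))
E
```

```text
contact False
t 15.02 tcp [ 0.6285 -0.1939  0.022 ] rot [ 3.141 -0.524 -2.909] F [-0.5  0.4  0.2] open 0.95 gf 0.0
t 15.43 tcp [ 0.6293 -0.1933  0.0228] rot [ 3.141 -0.522 -2.909] F [2.6 1.2 2.2] open 0.535 gf 72.9
t 16.28 tcp [ 0.628  -0.1943  0.1606] rot [-3.141 -0.526 -2.91 ] F [ 0.2  0.5 -3.2] open 0.531 gf 72.2
[ 0.72  1.07 -1.21  1.28  0.88  1.92  1.37]
tcp to stand [ 0.68071104 -0.22059664  0.081     ] base rel [-0.0007  0.0006 -0.081 ]
[ 0.68  0.87 -0.85  2.13  2.28  1.22 -0.82]
[ 0.68  0.84 -0.85  2.13  2.26  1.21 -0.82]
[ 0.69  0.59 -0.84  2.1   2.05  1.   -0.7 ]
```

Run:
```python
from stand import *
from plant import robot
import pickle
ps=np.array([.6807,-.2206,.081])
robot.goto(list(ps+.12*Z),list(tool(d2,n2)));st(robot)
robot.move_straight(list(ps+.015*Z),vel=.15);robot.sleep(.2);st(robot)
f=robot.grab_frame('scene');P=cloud(f);pickle.dump(f,open('scene4.pkl','wb'))
cv2.imwrite('pics/scene4.png',cv2.resize(f['image'][130:290,130:350,::-1],(660,480)))
```

```text
t 18.08 tcp [ 0.6809 -0.2206  0.2007] rot [3.141 1.046 2.443] F [ 0.4 -0.2 -3.3] open 0.528 gf 72.3
t 19.13 tcp [ 0.6812 -0.2207  0.0975] rot [3.14  1.049 2.442] F [-0.3  0.2 -2.9] open 0.531 gf 72.3
```

View pics/scene4.png

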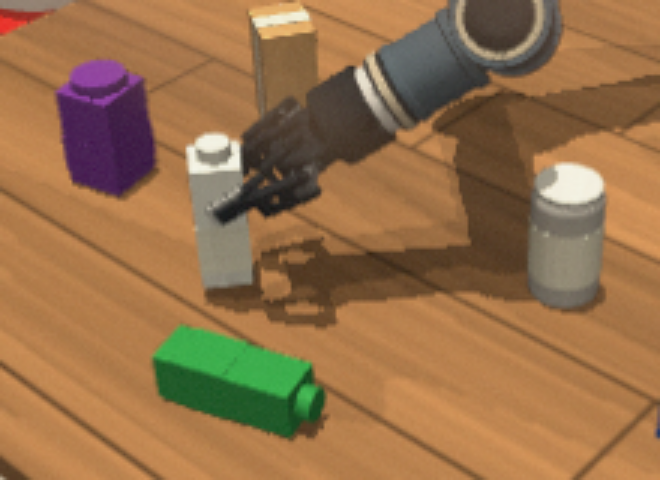

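The tin is upright with its cap up (at 213,150 in the crop), just above the open bench and clear of everything. I lower it, release, back off and look.

Run:
```python
from stand import *
from plant import robot
import pickle
ps=np.array([.6807,-.2206,.081])
print(robot.move_straight(list(ps-.004*Z),vel=.04,contact_N=5));st(robot)
robot.grip(.9);robot.sleep(.2)
q=robot.sense()['tcp_pos']
robot.move_straight(list(q-.10*d2),vel=.2)
robot.move_straight(list(q-.13*d2+.12*Z),vel=.25);st(robot)
for nm in('scene','top'):
    f=robot.grab_frame(nm);pickle.dump(f,open(nm+'5.pkl','wb'))
    for lo,hi in((.1,.150),(.118,.150)):
      for b in blobs(cloud(f),lo,hi,(.6,.76,-.3,-.14)): print(nm,lo,*[b[k] for k in('px','n','c','size','ang','z')])
for a in range(-180,180,15):
    x=robot.inverse_kinematics([.68,-.22,.09],down(a))
    if x is not None: print(a,np.round(x,2)[[0,2,4,6]],end=' | ')
    x=robot.inverse_kinematics([.5463,.2435,.1],down(a))
    print(None if x is None else np.round(x,2)[[0,2,4,6]])
```

```text
True
t 19.57 tcp [ 0.6813 -0.2206  0.0835] rot [-3.14   1.052  2.446] F [-0.8  0.1  3.8] open 0.533 gf 72.6
t 21.54 tcp [ 0.5934 -0.1496  0.2658] rot [-3.139  1.045  2.444] F [ 0.3 -0.  -1.1] open 0.901 gf 0.0
scene 0.1 [202. 190.] 341 [ 685.2 -220.2] [48.  46.2] 51.1 [103.1 124.9 140.2]
scene 0.118 [201. 187.] 237 [ 684.7 -220.3] [47.7 45.7] 50.3 [120.6 127.  140.6]
top 0.1 [349. 183.] 314 [ 680.3 -221.2] [45.3 45.4] 50.4 [108.3 126.2 141.4]
top 0.118 [350. 182.] 282 [ 680.4 -221.3] [45.3 45. ] 50.4 [122.2 126.6 141.5]
-180 [-0.08  0.53 -0.42 -2.56] | [ 0.24 -1.08  0.78  2.  ]
-165 [ 0.16  0.14 -0.11 -2.54] | [ 0.2  -1.    0.72  2.31]
-150 [ 0.29 -0.05  0.04 -2.39] | [-1.01  0.72 -0.51 -2.64]
-135 [ 0.41 -0.24  0.19 -2.25] | [-0.74  0.33 -0.23 -2.64]
-120 [ 0.82 -0.96  0.77 -2.39] | [-0.6   0.14 -0.1  -2.5 ]
-105 [ 0.81 -0.94  0.76 -2.12] | [-0.45 -0.05  0.03 -2.35]
-90 [ 0.81 -0.94  0.76 -1.86] | [ 0.12 -0.87  0.62 -2.58]
-75 [ 0.8  -0.92  0.74 -1.59] | [ 0.15 -0.91  0.65 -2.35]
-60 [ 0.79 -0.91  0.73 -1.32] | [ 0.17 -0.94  0.68 -2.11]
-45 [ 0.79 -0.9   0.72 -1.05] | [ 0.18 -0.97  0.7  -1.87]
-30 [ 0.79 -0.9   0.72 -0.79] | [ 0.2  -1.    0.73 -1.62]
-15 [ 0.79 -0.89  0.72 -0.52] | [ 0.22 -1.04  0.75 -1.38]
0 [ 0.79 -0.89  0.71 -0.26] | [ 0.23 -1.06  0.77 -1.14]
15 [ 0.79 -0.89  0.72  0.  ] | [ 0.24 -1.09  0.79 -0.89]
30 [ 0.8  -0.91  0.73  0.25] | [ 0.25 -1.1   0.81 -0.64]
45 [ 0.82 -0.95  0.77  0.49] | [ 0.26 -1.12  0.82 -0.39]
60 [ 0.78 -0.87  0.7   0.8 ] | [ 0.27 -1.14  0.83 -0.13]
75 [ 0.8  -0.93  0.75  1.03] | [ 0.27 -1.15  0.84  0.12]
90 [ 0.83 -0.98  0.79  1.27] | [ 0.28 -1.16  0.85  0.38]
105 [ 0.85 -1.03  0.83  1.5 ] | [ 0.25 -1.11  0.81  0.67]
120 [ 0.85 -1.03  0.83  1.76] | [ 0.24 -1.08  0.78  0.95]
135 [ 0.87 -1.08  0.88  2.  ] | [ 0.26 -1.13  0.83  1.18]
150 [ 0.91 -1.18  0.96  2.21] | [ 0.25 -1.11  0.81  1.46]
165 [ 0.92 -1.24  1.01  2.45] | [ 0.2  -0.99  0.72  1.79]
```

The tin was released and stands free on the bench, measured in both views at about (0.6827, -0.2207) with yaw 50.4° and top at 0.141. Now I take it again from above and carry it over the narrow cell.

Run:
```python
from h import *
from plant import robot
import pickle
x,y=.6827,-.2207
robot.goto([x,y,.25],down(-40+.4));st(robot)
robot.move_straight([x,y,.15],vel=.2)
print(robot.move_straight([x,y,.087],vel=.1,contact_N=8));st(robot)
robot.grip(0.0,60);st(robot)
robot.move_straight([x,y,.24],vel=.2)
robot.goto([.5463,.2435,.24],down(-1));robot.move_straight([.5463,.2435,.17],vel=.15);robot.sleep(.3);st(robot)
f=robot.grab_frame('scene');pickle.dump(f,open('scene6.pkl','wb'))
faces(f,546.5,243.5,23,140,165);faces(f,546.5,243.5,23,95,150)
cv2.imwrite('pics/scene6.png',cv2.resize(f['image'][150:310,320:500,::-1],(675,600)))
```

```text
t 22.82 tcp [ 0.682  -0.2196  0.2486] rot [-3.139e+00  1.000e-03  8.820e-01] F [ 0.3  0.7 -0.9] open 0.896 gf 0.0
False
t 24.26 tcp [ 0.6831 -0.2205  0.0873] rot [ 3.141e+00 -1.000e-03  8.800e-01] F [0.1 0.6 0.4] open 0.901 gf 0.0
t 24.64 tcp [ 0.6829 -0.2204  0.088 ] rot [ 3.141 -0.     0.88 ] F [-1.9  0.5  5.1] open 0.534 gf 61.6
t 28.24 tcp [0.5466 0.2437 0.1708] rot [ 3.14  -0.     1.553] F [-0.2  0.3 -3.4] open 0.531 gf 61.4
centre from +x,+y faces: [(np.int64(79), array([545.5, 546.7, 548.7])), (np.int64(47), array([239.8, 240.8, 241.5]))]
centre from +x,+y faces: [(np.int64(192), array([544.6, 546.6, 548. ])), (np.int64(90), array([240. , 240.9, 241.7]))]
```

View pics/scene6.png

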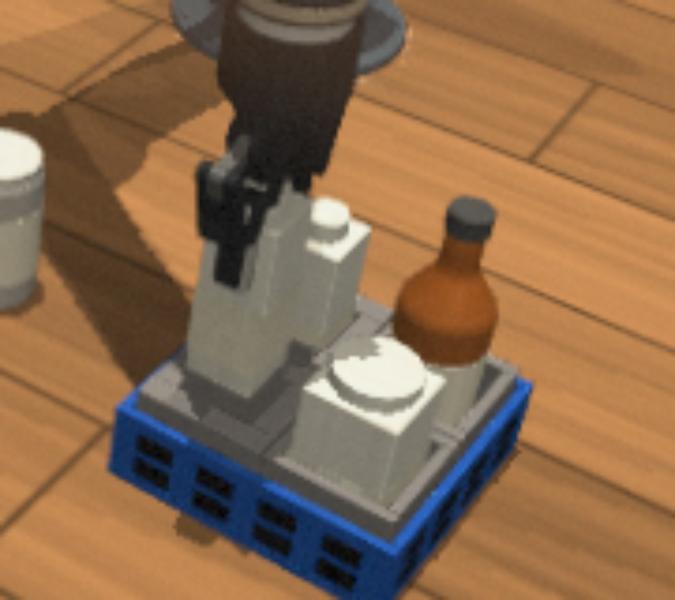

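The tin hangs upright over the narrow cell (crop about 245,320), with the canister, stored tin and bottle all standing. Now I insert it under a contact guard, expecting the floor at TCP z 0.102.

Run:
```python
from h import *
from plant import robot
robot.move_straight([.5466,.2446,.165],vel=.1)
c=robot.move_straight([.5466,.2446,.098],vel=.05,contact_N=8);print(c);st(robot)
```

```text
True
t 29.69 tcp [0.5464 0.2445 0.102 ] rot [-3.141e+00  1.000e-03  1.553e+00] F [-0.4 -1.4  4.1] open 0.528 gf 62.0
```

On the floor, as expected. I release, retreat and check everything.

Run:
```python
from h import *
from plant import robot
import pickle
robot.grip(.72);robot.sleep(.1)
robot.move_straight([.5464,.2445,.28],vel=.2)
robot.goto([.55,-.15,.35],down(-1));robot.sleep(.5);st(robot)
ims=[]
for nm in('scene','top'):
    f=robot.grab_frame(nm);f0=pickle.load(open(nm+'0.pkl','rb'))
    for tag,F in(('before',f0),('now',f)):
        for o,roi,lo,hi in(('carton',(.38,.5,-.45,-.3),.11,.135),('can',(.44,.54,-.03,.07),.105,.125),('stored',(.42,.49,.2,.28),.135,.16),('bottle',(.42,.5,.29,.38),.15,.21),('slim',(.5,.6,.2,.28),.135,.16),('canister',(.5,.6,.29,.38),.115,.14)):
            for b in blobs(cloud(F),lo,hi,roi): print(nm,tag,o,*[b[k] for k in('n','c','size','z')])
    cv2.imwrite(f'pics/{nm}7.png',f['image'][...,::-1]); ims.append(cv2.resize(f['image'][130:310,100:500,::-1],(640,288)))
cv2.imwrite('pics/c7.png',np.vstack(ims))
```

```text
t 33.13 tcp [ 0.55   -0.1498  0.35  ] rot [-3.142  0.     1.554] F [-0.5 -0.1 -0. ] open 0.721 gf 0.0
scene before carton 284 [ 448.2 -379. ] [79.3 57.3] [112.8 124.5 127.9]
scene before carton 28 [ 492.6 -412.7] [44.1 13.8] [113.4 120.6 123. ]
scene before can 314 [490.6  17.3] [61.1 60.8] [106.  114.2 116.6]
scene before stored 270 [459.  247.4] [49.2 46.8] [136.8 141.  154.8]
scene before bottle 299 [463.7 335.7] [28.5 34. ] [151.5 179.  199.4]
scene now carton 287 [ 450.4 -376. ] [78.4 56.8] [112.1 124.7 127.4]
scene now can 315 [490.5  18.7] [61.2 62.1] [106.7 114.1 116.6]
scene now stored 266 [460.4 247.6] [52.4 46.7] [136.5 141.3 154.7]
scene now bottle 300 [462.1 336.6] [30.2 31.3] [151.3 177.8 199.5]
scene now slim 324 [545.9 241.8] [48.3 49.6] [137.1 142.5 155.8]
scene now canister 682 [550.3 331.4] [64.8 67.5] [117.1 131.5 135.9]
top before carton 97 [ 488.6 -409.3] [53.  21.4] [110.9 119.6 123. ]
top before carton 649 [ 445.6 -378.1] [72.9 57.9] [119.5 124.8 128.1]
top before can 451 [487.   16.1] [61.3 60.3] [109.4 114.1 117. ]
top before stored 334 [457.3 245.9] [47.5 45.9] [137.  140.5 155.3]
top before bottle 205 [458.5 334.5] [31.3 28.8] [150.9 194.6 200.4]
top now can 444 [487.9  14.8] [59.3 59.3] [110.6 114.2 117.1]
top now stored 340 [457.3 245.4] [47.2 46. ] [136.7 140.7 155. ]
top now bottle 212 [457.2 333.4] [28.9 33.9] [151.1 193.9 200. ]
top now slim 306 [543.6 242.7] [44.6 46.1] [136.4 140.5 154.6]
top now canister 567 [547.5 330.7] [64.5 61.8] [118.5 131.1 135.4]
```

View pics/c7.png

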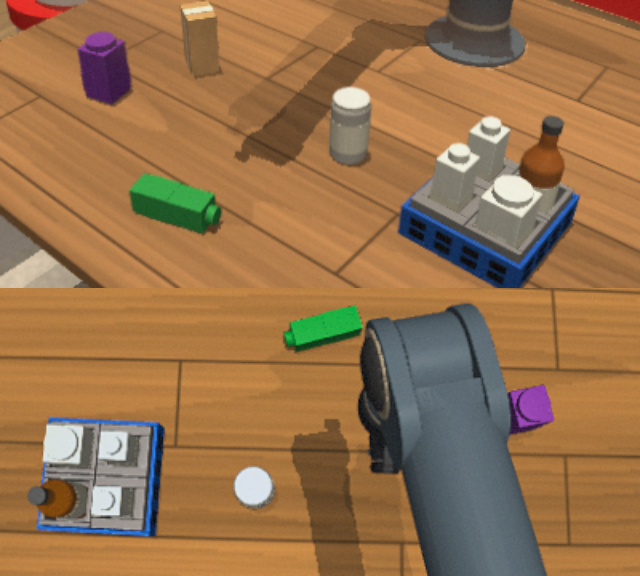

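Both are down and upright in their cells: the tin's top is at about 0.155 and the canister's at about 0.135. The bystanders are where they were, within measurement noise.

```bash
python3 -c "
from plant import robot
print(robot.close_job())"
```

```text
the job is handed in; nothing more can be done
None
```

I handed the job in after about 33 s of robot time: the canister is upright on the floor of the wide cell, and the slim tin, first stood up and let go on the open bench, is upright on the floor of the narrow cell; the bottle, other slim tin, carton and can show no movement beyond measurement noise.

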